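Fetch a drop-test ball in its dish and hold it ready, lip to the receiver

ROBOT

A 6-joint arm with a two-finger parallel gripper is mounted at the origin on a cart in front of the work surface, level with it; the furniture and walls round the work are solid. World frame = base frame: x ahead of the robot, y to its left, z up, the work surface at z = 0. Lengths are in m, angles in rad, forces in N, time in s.
With the tool pointing down it reaches from about 0.275 to 0.875 m from the base axis. Payload 12.5 kg.
Tool frame: the origin (TCP) lies on the centre line of the jaws, within the pads' length; the fingertips stand r.finger_overhang ahead of it and the grasp point (between the pads) lies 3 mm ahead of it (r.finger_overhang is the distance from the TCP to the fingertips, in m); z points along the fingers, y is the line along which they close (so a half turn about z gives the same grasp; the last joint's range is limited). The gripper opens to 85 mm and grips with 20 to 120 N. Pads are 22 mm wide; open, the fingers measure 114 mm over their backs; the gripper's body (76 mm by 85 mm) begins 54 mm behind the grasp point. The pads swing forward as they close: fully open they stand 13 mm farther back than shut.
Start: joints at [1.14, 0.351, 1.652, -0, 1.139, -0.085], TCP at [0.186, 0.517, 0.253] pointing down, gripper open.
Joint ranges: [-2.75, 2.75], [-0.79, 2.1], [0.01, 2.65], [-1.57, 4.71], [0.07, 3.14], [-2.87, 2.87]. Speed limits (rad/s): [2.22, 2.22, 2.79, 3.14, 3.14, 3.14].

INTERFACE

Orientations are given as a unit quaternion [x, y, z, w].
In Python, from cell import r, optics gives the robot as it stands. The module is installed in compiled form; this text tells all that it offers. Calls block until the motion is done:
- r.move_to(position, orientation): joint-space move of the TCP to a pose.
- r.move_linear(position, rot=None, vel=0.15): straight line of the TCP; rot=None keeps the orientation; vel is the mean speed in m/s.
- r.set_joints(angles): joint-space move.
- r.set_gripper(opening, squeeze=None): opening from 0.0 (shut) to 1.0 (fully open); squeeze is the grip in N (None keeps the last); returns when the fingers have stopped.
- r.sleep(seconds).
- r.inverse_kinematics(position, orientation): joint angles nearest the present ones, or None.
- optics.get_image(name): name is "side" or "top"; returns a dict with "pixels" (400x640x3 uint8, red, green, blue), "depth" (400x640 float32, m along the optical axis (not along the pixel's ray), 0 where there is no reading), "fx", "fy", "cx", "cy" (pixels), "D" ([k1, k2, p1, p2, k3] as OpenCV has them; the pictures are not rectified), "camera_from_world" (4x4, takes a point from world to camera coordinates). Camera axes: x right, y down, z forward; pixel columns grow to the right and rows downward; lengths in m; the calibration is good to about 2 mm. A picture is of the moment at which its call begins.
A pose or a line that the arm cannot do raises r.PlanningError and nothing moves.
- r.hand_in(): hands the job in; it is judged then, once.
Readings, each from a call of its own:
- r.current_t(): time.
- r.current_q(): joint angles.
- r.current_qvel(): joint speeds.
- r.current_effort(): joint torques, N m.
- r.current_tool_pos(): TCP position.
- r.current_ee_rot(): TCP orientation.
- r.current_contact_force(): force on the tool from outside, world axes, zero at the start.
- r.current_torque(): the same for the moment, N m.
- r.current_opening(): opening from 0.0 (shut) to 1.0 (fully open).
- r.current_finger_force(): force on a finger pad.
Only numpy, scipy, OpenCV 4.12 (cv2) and the standard library are available. Lean on these libraries where they do the work, as an engineer would, in place of code of your own. Each camera call takes 0.05 s, during which the arm holds its last target. There are 200 camera calls.

TASK

We need the steel ball for the screen drop test: turn the feeder's stopcock lever a quarter turn clockwise, until it stands in line with the chute, so that the ball rolls down into the dish, and leave the lever there. Once the ball lies still, take the dish by its upright grip, lift it straight up at least 10 cm above the bench and, up there, turn it level through a quarter turn, towards whichever side the funnel-mouthed receiver stands on, so that the dish's lip points to that side; keep the ball in the middle all the while. Finish still holding the dish there, level and still, without putting it down; do not touch the ball with the gripper or disturb the glue bottle, carton and earbud case.

Things in the scene. Friction and masses are not known exactly. Their poses are not given: they have to be found in the camera images.
- feeder: Ball feeder, fixed: base plate 205 x 56 x 6 mm with a steel chute. Origin on the bench under the plate; +x along the chute, uphill, away from the robot (yaw within 0.3), y left. The chute lies over y = 0 from its lower mouth at x = 0 (floor 22 mm high) to its closed upper end at x = 90 mm (52 mm high). The dish stands on the plate before the mouth.
- stopcock (a joint): Lever with a vertical axis. 0 = shut: points square off to the feeder's left (+y), its gate blade across the chute before the ball. Grows clockwise from above; 1.57 = in line with the chute, pointing uphill, gate fully open; stop at 2.0. Starts at 0 to 0.25, stays where left (under 1.5 N at the knob). The ball slips past at about 0.9. To be set to 1.57 within 0.2.
- stopcock_knob (a point): Middle of the lever's grip, a black upright pin 12 mm thick, 62 to 100 mm above the bench (this point at 82), 40 mm from the turning axis. The flat lever below it is 10 mm wide, its top 62 mm high. Pinch the pin from above and lead it round its arc, or push it.
- stopcock_hinge (a point): Point on the lever's turning axis, 82 mm above the bench (40 mm uphill and 26 mm left of the feeder's origin).
- dish: Round shallow steel dish, loose, 110 to 190 g, 98 mm across, rim 19 mm high, hollow 10 mm deep. Origin: centre of its underside, at first 6 mm above the bench, 55 mm before (-x) the feeder's origin and turned as the feeder is. +x points to its lip (gap in the rim with a small tongue, at first 1.5 mm from the chute mouth), -x to its grip (at first towards the robot). Lifts straight up.
- dish_bowl (a point): Centre of the dish's hollow, 4 mm above its underside.
- dish_grip (a point): Grasp point on the dish's upright grip: black block 40 mm long (dish x), 12 mm thick (dish y), from 14 to 62 mm above the dish's underside, on a stalk 22 mm wide. The point is 85 mm from the dish's centre, 42 mm above its underside (48 above the bench at first). Pinch across the 12 mm from above.
- dish_lip (a point): Outer edge of the dish's lip, 52 mm from its centre, opposite the grip.
- ball: Polished steel ball, 20 mm in diameter, 33 g; origin at its centre. At first it waits in the chute behind the gate, 40 mm above the bench. When the gate opens it rolls into the dish and lies still a few seconds later.
- receiver_mouth (a point): Centre of the mouth of the receiver, fixed: grey metal tube with a funnel top 56 mm across, 75 mm high, on a round flange 64 mm across. It stands either left of the feeder, farther off, or right of it. Nothing goes into it; it tells which way to turn. Over the right side hangs the desk lamp's head, 0.48 m up (x 0.47 to 0.73, y -0.22 to -0.16): keep the wrist clear of it.
- glue: Black glue bottle, 25 mm across, 66 mm high, standing; origin under its centre. Bystander: it stands on the side where the receiver does not.
- carton: Small cream handset carton 110 x 50 x 26 mm, lying far to the left behind the tape dispenser; origin under its centre. Bystander.
- earbuds: White rounded earbud case 46 x 56 x 24 mm, lying to the left nearer the robot; origin under its centre. Bystander.
There are look-alikes about, which are no part of the job. Of the things shaped like the part that bears receiver_mouth, the aluminium one is meant.

How it is judged:
By the outcome, as a careful person would: the job done as asked, in the order asked, and still so for the second after the job is handed in, while the arm keeps its last pose, push and grip.
It also fails if it takes over 64 s, if anything falls off the work surface, if the arm or the gripper's body presses on something with over 40 N, if the wrist force passes 120 N, or if a joint passes its speed limit or range.

## Working session

There is one attempt and no reset: what is moved stays moved. The work goes in short steps, each a Python script; the robot and the scene stay as the last script left them, time stands still between calls to the robot, and variables do not carry over. Pictures are saved under pics/ and viewed, at most 10 in all, crops included, and the job is handed in when it is done.

```bash
mkdir -p pics && cat > h.py <<'E'
from cell import r, optics
import numpy as np, cv2
from scipy.spatial.transform import Rotation as R
def snap(n,f=None):
    im=optics.get_image(n)
    if f: cv2.imwrite(f,cv2.cvtColor(im["pixels"],cv2.COLOR_RGB2BGR))
    return im
def world(im):
    """world coordinates of each pixel, from depth"""
    h,w=im["depth"].shape
    u,v=np.meshgrid(np.arange(w),np.arange(h))
    K=np.array([[im["fx"],0,im["cx"]],[0,im["fy"],im["cy"]],[0,0,1.]])
    p=cv2.undistortPoints(np.stack([u,v],-1).reshape(-1,1,2).astype(float),K,np.array(im["D"])).reshape(h,w,2)
    d=im["depth"][...,None]; c=np.concatenate([p*d,d],-1)
    T=np.linalg.inv(im["camera_from_world"])
    P=c@T[:3,:3].T+T[:3,3]; P[im["depth"]==0]=np.nan
    return P
def down(yaw):
    """tool down; closing line (tool y) at angle yaw+90deg; tool x at yaw"""
    return (R.from_euler('z',yaw)*R.from_euler('x',np.pi)).as_quat()
E
python3 - <<'E'
from h import *
for n in("top","side"):
    im=snap(n,f"pics/{n}0.png"); np.save(n+".npy",world(im)); print(n,im["fx"],np.linalg.inv(im["camera_from_world"]).round(3).tolist())
print(r.current_t(),r.finger_overhang,r.current_ee_rot(),R.from_quat(r.current_ee_rot()).as_matrix().round(3).tolist())
E
```

```text
top 446.6879611381737 [[0.002, -0.983, 0.185, 0.414], [-1.0, -0.004, -0.012, -0.037], [0.013, -0.185, -0.983, 1.0], [0.0, 0.0, 0.0, 1.0]]
side 461.4185693212549 [[-0.993, -0.065, 0.094, 0.496], [-0.113, 0.47, -0.876, 0.86], [0.013, -0.88, -0.474, 0.554], [0.0, 0.0, 0.0, 1.0]]
0.1 0.022 [ 1.72022017e-01  9.85092969e-01 -5.00263980e-04 -1.32949614e-04] [[-0.941, 0.339, -0.0], [0.339, 0.941, -0.001], [0.0, -0.001, -1.0]]
```

View pics/top0.png

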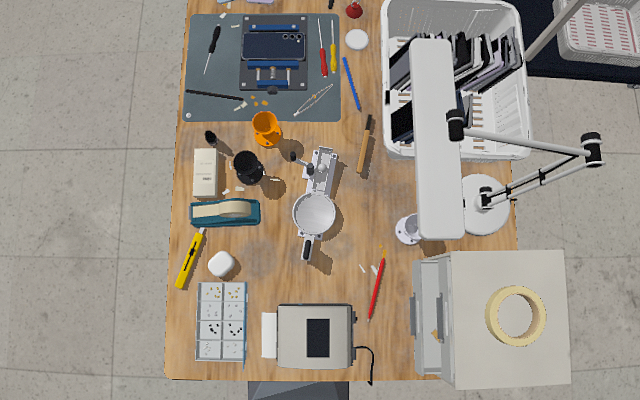

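View pics/side0.png

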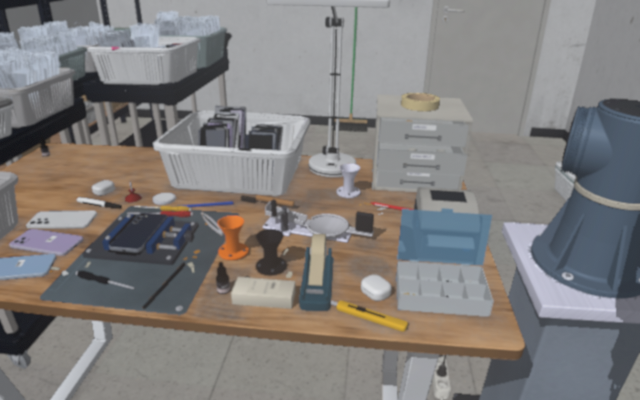

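The top view shows the dish at (314,213), its grip at (306,250), the lever knob near (293,156), and the chute around (320,165). The orange and black funnels at (266,125) and (249,168) are look-alikes. The light metal receiver is at (409,228), on the right, and the black glue bottle at (210,137) is on the left, which agrees. So the dish turns clockwise, to the right.

```bash
python3 - <<'E'
from h import *
P=np.load("top.npy"); img=cv2.imread("pics/top0.png")
cv2.imwrite("pics/crop1.png",cv2.resize(img[130:280,250:430],None,fx=4,fy=4,interpolation=cv2.INTER_CUBIC))
g=img.max(2)
def reg(u0,u1,v0,v1,z0,z1,cond):
    Q=P[v0:v1,u0:u1]; m=(Q[...,2]>z0)&(Q[...,2]<z1)&cond(g[v0:v1,u0:u1])
    q=Q[m]; return len(q),q.mean(0).round(4),q.min(0).round(3),q.max(0).round(3),q
a=reg(296,318,232,266,.055,.085,lambda g:g<90); print("grip",a[:4])
q=a[4][:,:2]; w,V=np.linalg.eigh(np.cov(q.T)); print(w**.5,V[:,1])
b=reg(284,303,146,166,.09,.12,lambda g:g<90); print("knob",b[:4])
c=reg(288,342,188,240,.018,.032,lambda g:g>90); print("rim",c[:4])
print(cv2.minEnclosingCircle(c[4][:,:2].astype(np.float32)))
pl=reg(300,345,140,190,.002,.010,lambda g:g>150); print("plate",pl[:4])
for uv in((409,228),(403,232),(266,125),(320,165),(293,156)): print(uv,P[uv[1],uv[0]].round(3))
E
```

```text
grip (100, array([ 0.4903, -0.0326,  0.0658]), array([ 0.472, -0.039,  0.055]), array([ 0.51 , -0.025,  0.072]))
[0.00318784 0.01129353] [-0.98393727  0.17851458]
knob (29, array([ 0.6866, -0.0018,  0.0977]), array([ 0.682, -0.007,  0.092]), array([0.693, 0.003, 0.101]))
rim (494, array([ 0.5735, -0.0478,  0.0217]), array([ 0.516, -0.095,  0.018]), array([0.632, 0.001, 0.029]))
((0.5739716291427612, -0.04725677892565727), 0.06136653572320938)
plate (225, array([ 0.6824, -0.0506,  0.0046]), array([ 0.632, -0.118,  0.002]), array([ 0.751, -0.021,  0.01 ]))
(409, 228) [ 0.543 -0.263  0.004]
(403, 232) [ 0.534 -0.25   0.004]
(266, 125) [0.778 0.063 0.025]
(320, 165) [ 0.678 -0.061  0.045]
(293, 156) [ 0.682 -0.003  0.1  ]
```

View pics/crop1.png

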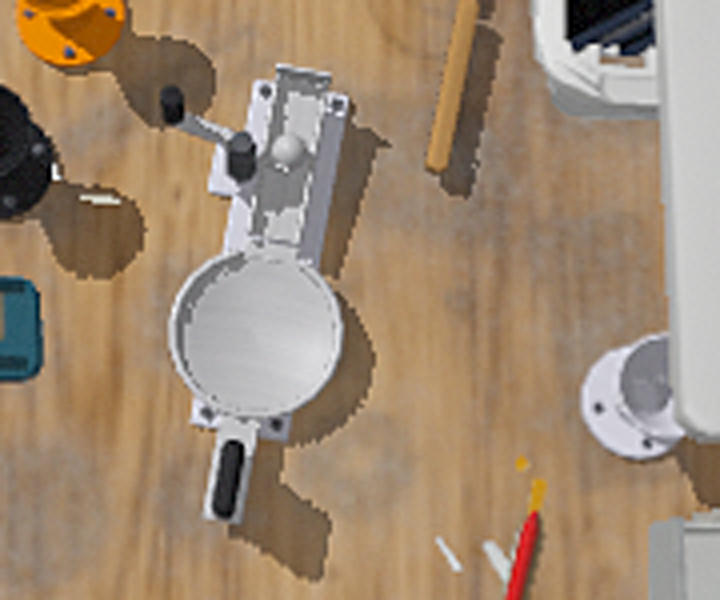

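```bash
cat >> h.py <<'E'
YAW=-0.18; D=np.array([np.cos(YAW),np.sin(YAW)]); L=np.array([-D[1],D[0]])
C=np.array([0.574,-0.0475]); O=C+.055*D; H=O+.04*D+.026*L; G=C-.085*D
E
python3 - <<'E'
from h import *
k=np.array([.6866,-.0018]); a0=np.arctan2(*(k-H)[::-1]); print(H,a0,np.hypot(*(k-H)),YAW+np.pi/2-a0)
r.set_gripper(.5,squeeze=25)
r.move_to([*k,.19],down(a0)); print(r.current_t(),r.current_q())
r.move_linear([*k,.093],vel=.1); r.set_gripper(0.)
print(r.current_t(),r.current_opening(),r.current_finger_force(),r.current_contact_force(),r.current_tool_pos())
E
```

```text
[ 0.67211992 -0.03892787] 1.1989353523036903 0.03985162120520045 0.19186097449120632
3.1583 [-6.90345050e-02  6.60333463e-01  1.31692047e+00  1.30753352e-04
  1.16414415e+00  3.01410954e-01]
4.65 0.12833658438483414 24.741505086421967 [-0.54946003  0.67495212  3.44584707] [ 0.68690504 -0.00180026  0.09357285]
```

```bash
python3 - <<'E'
from h import *
for a in np.linspace(1.199,YAW,9)[1:]:
    p=H+.0399*np.array([np.cos(a),np.sin(a)])
    r.move_linear([*p,.093],R.from_quat(down(a)).as_quat(),vel=.03)
    print(round(r.current_t(),2),r.current_contact_force().round(1),round(r.current_q()[5],2))
r.set_gripper(.4); r.move_linear([*p,.19],vel=.15)
print(r.current_t(),r.current_contact_force())
r.move_to([*G,.2],down(YAW+np.pi)); r.set_gripper(.6)
print(r.current_t(),r.current_q())
im=snap("top","pics/top1.png"); np.save("top.npy",world(im)); g=cv2.imread("pics/top1.png")
cv2.imwrite("pics/crop2.png",cv2.resize(g[130:280,250:400],None,fx=4,fy=4,interpolation=cv2.INTER_CUBIC))
E
```

```text
5.03 [1.3 0.8 4.1] 0.47
5.4 [2.8 1.5 4.8] 0.63
5.78 [4.5 2.8 5.6] 0.8
6.15 [5.4 2.3 3.2] 0.96
6.53 [6.4 3.  3. ] 1.13
6.9 [8.6 2.5 2.4] 1.29
7.28 [8.  1.4 3. ] 1.45
7.65 [9.4 0.4 2.2] 1.62
8.8 [ 0.28471644 -0.11746073 -0.13743787]
11.7833 [-1.60493567e-01  3.12574162e-01  1.85441653e+00 -5.95261719e-06
  9.74564470e-01 -1.55117608e+00]
```

View pics/crop2.png

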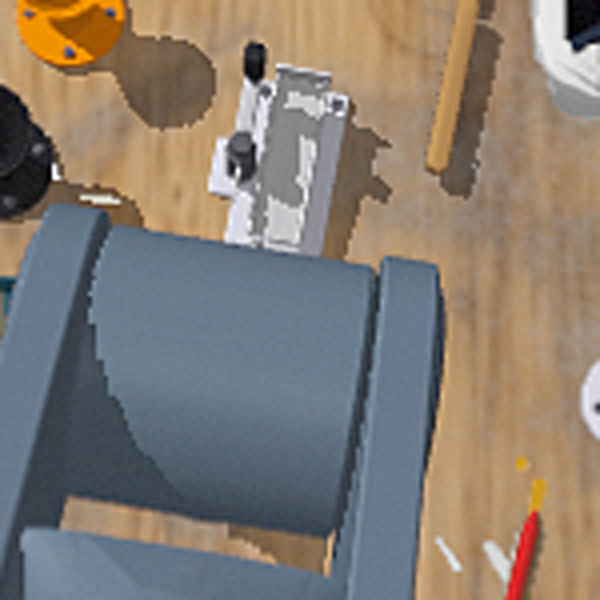

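The lever at (254,62)–(240,155) now stands in line with the chute, and the chute is empty. The arm hides the dish from above, so I'll check the ball from the side and measure the knob.

```bash
python3 - <<'E'
from h import *
P=np.load("top.npy"); g=cv2.imread("pics/top1.png").max(2)
m=np.zeros(g.shape,bool); m[134:160,305:325]=1
q=P[m&(g<90)&(P[...,2]>.09)&(P[...,2]<.11)]; k=q.mean(0); print(len(q),k, "lever",YAW+np.pi/2-np.arctan2(k[1]-H[1],k[0]-H[0]),np.hypot(*(k[:2]-H)))
snap("side","pics/side1.png"); g=cv2.imread("pics/side1.png")
cv2.imwrite("pics/crop3.png",cv2.resize(g[180:280,240:400],None,fx=5,fy=5,interpolation=cv2.INTER_CUBIC))
E
```

```text
27 [ 0.71074224 -0.04502509  0.09736322] lever 1.547371767559584 0.039100633341935684
```

View pics/crop3.png

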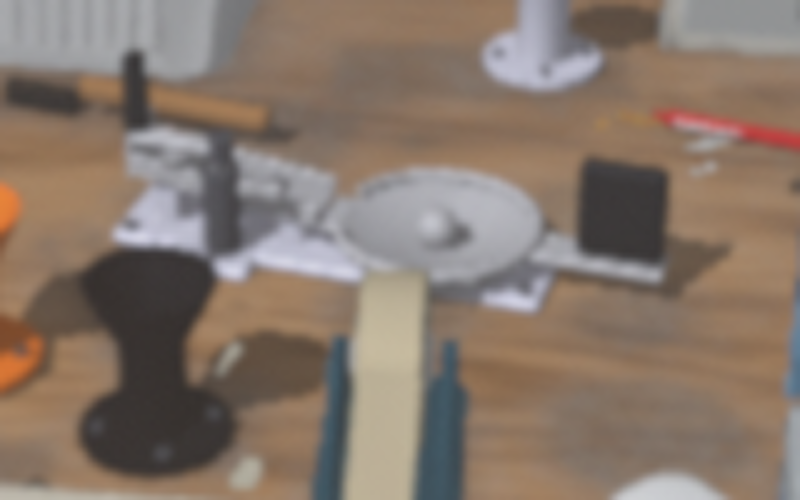

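The ball lies in the middle of the dish at (437,225), the dish hasn't moved, and the lever measures 1.55. Next I'll wait briefly, grasp the grip and lift.

```bash
python3 - <<'E'
from h import *
r.move_linear([*G,.051],vel=.08); r.sleep(1)
r.set_gripper(0.,squeeze=40); r.set_gripper(0.,squeeze=90)
print(r.current_t(),r.current_opening(),r.current_finger_force(),r.current_contact_force(),r.current_tool_pos())
r.move_linear([*G,.071],vel=.02); r.move_linear([*G,.201],vel=.05); r.sleep(.3)
print(r.current_t(),r.current_contact_force(),r.current_torque(),r.current_q())
snap("side","pics/side2.png"); g=cv2.imread("pics/side2.png")
cv2.imwrite("pics/crop4.png",cv2.resize(g[110:260,240:440],None,fx=4,fy=4,interpolation=cv2.INTER_CUBIC))
E
```

```text
15.55 0.1251220709327426 87.50802755355835 [-0.92475059 -0.72427285  3.06048662] [ 0.4904317  -0.03231581  0.05109721]
19.75 [-4.53201731e-01 -6.53488003e-04 -1.57082716e+00] [-0.03176656  0.16576942 -0.00875255] [-1.60501446e-01  3.11143443e-01  1.85359660e+00 -1.26603054e-05
  9.76885031e-01 -1.55129676e+00]
```

View pics/crop4.png

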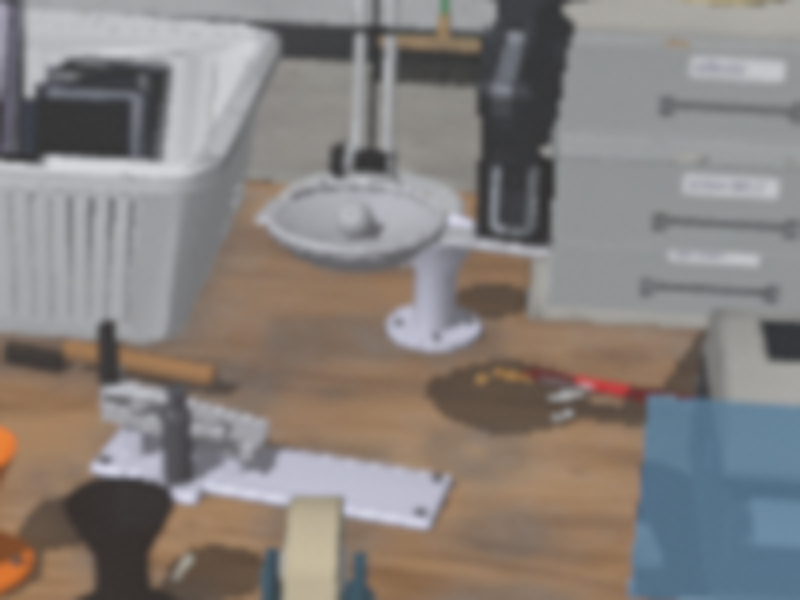

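The dish is held level with the ball in the middle at (355,218). Next comes the clockwise quarter turn about the dish centre, done slowly.

```bash
python3 - <<'E'
from h import *
T=C+.085*L
r.move_linear([*T,.201],down(YAW+np.pi/2),vel=.018); r.sleep(1.5)
print(r.current_t(),r.current_tool_pos(),r.current_q(),R.from_quat(r.current_ee_rot()).as_matrix().round(3).tolist(),r.current_opening(),r.current_torque())
im=snap("side","pics/side3.png"); g=cv2.imread("pics/side3.png"); P=world(im)
cv2.imwrite("pics/crop5.png",cv2.resize(g[80:280,200:400],None,fx=3,fy=3,interpolation=cv2.INTER_CUBIC))
# fit a plane to the dish surface
m=(P[...,2]>.12)&(P[...,2]<.2)&(np.hypot(P[...,0]-C[0],P[...,1]-C[1])<.056)
q=P[m]; print(len(q),q.min(0),q.max(0))
A=np.c_[q[:,:2]-C,np.ones(len(q))]; print(np.linalg.lstsq(A,q[:,2],rcond=None)[0])
E
```

```text
28.125 [0.58922987 0.03614007 0.2010005 ] [-1.75916025e-02  4.79560142e-01  1.59541257e+00 -2.61381506e-06
  1.06660331e+00  1.62407149e-01] [[0.179, 0.984, 0.0], [0.984, -0.179, -0.0], [0.0, 0.0, -1.0]] 0.1333233361353332 [0.15603862 0.01036069 0.00747268]
409 [ 0.52360472 -0.09683351  0.1552885 ] [0.60421621 0.00803883 0.17987599]
[-0.06737607  0.01731171  0.16624084]
```

View pics/crop5.png

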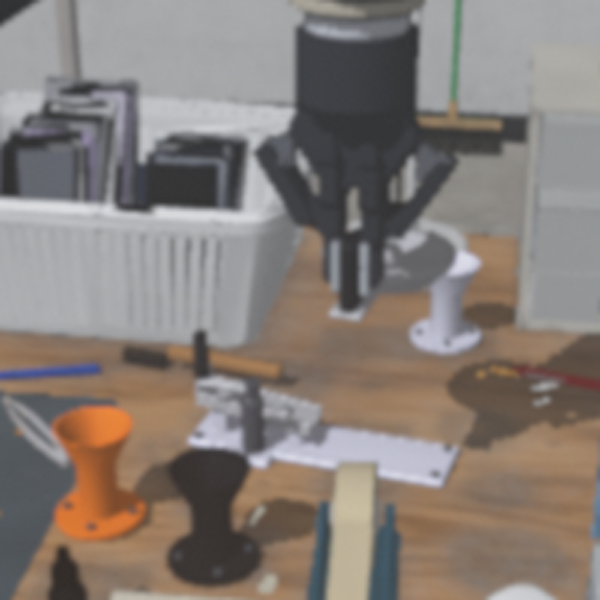

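The fingers hide the ball from the side, but the dish behind them is visible with its lip side to the right. I'll check from the top.

```bash
python3 - <<'E'
from h import *
im=snap("top","pics/top3.png"); g=cv2.imread("pics/top3.png"); P=world(im); np.save("top.npy",P)
cv2.imwrite("pics/crop6.png",cv2.resize(g[130:280,250:430],None,fx=4,fy=4,interpolation=cv2.INTER_CUBIC))
m=(P[...,2]>.12)&(P[...,2]<.2)&(np.hypot(P[...,0]-C[0],P[...,1]-C[1])<.056); print(m.sum(),P[m].min(0),P[m].max(0))
print(r.current_contact_force(),r.current_torque())
E
```

```text
1816 [ 0.52479043 -0.10143402  0.15688459] [ 0.62187883 -0.0162675   0.17883777]
[ 0.26077184  0.16991749 -2.23205893] [ 0.14390027 -0.04435053 -0.03243352]
```

View pics/crop6.png

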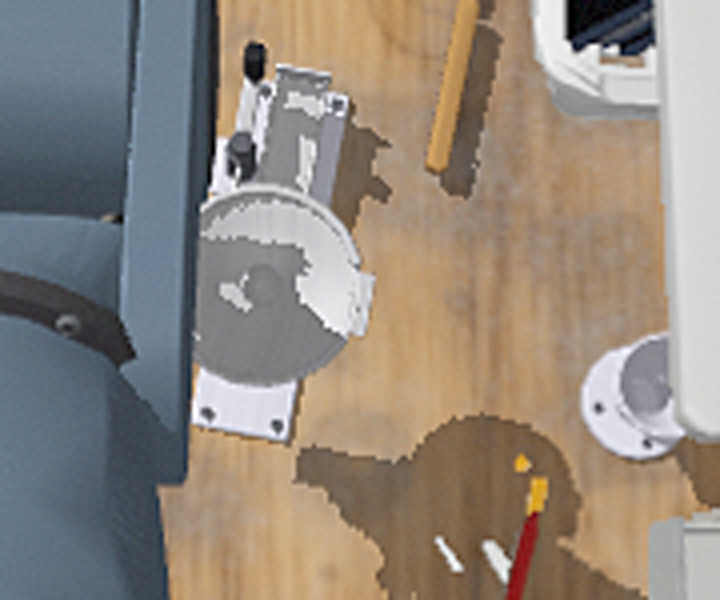

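The lip points right at (362,303), and the ball sits near the middle at (264,283). I'll fit the rim plane to check level and centring before handing in.

```bash
python3 - <<'E'
from h import *
P=np.load("top.npy"); d=P[...,:2]-C; rr=np.hypot(d[...,0],d[...,1]); ok=(P[...,2]>.12)&(P[...,2]<.2)
for lo,hi in((.018,.034),(.046,.0495)):
    q=P[ok&(rr>lo)&(rr<hi)]; A=np.c_[q[:,:2]-C,np.ones(len(q))]
    f=np.linalg.lstsq(A,q[:,2],rcond=None)[0]; print(lo,len(q),f.round(4),(A@f-q[:,2]).std())
u,v=250+264/4,130+283/4; b=P[int(v)-3:int(v)+4,int(u)-3:int(u)+4].reshape(-1,3)
b=b[b[:,2]>b[:,2].max()-.006]; print("ball",b.mean(0),C,r.current_t(),np.abs(r.current_qvel()).max())
E
```

```text
0.018 695 [0.0047 0.0044 0.1626] 0.001833067698086144
0.046 157 [0.0057 0.0452 0.173 ] 0.0023223688859234527
ball [ 0.57354466 -0.04983646  0.17611265] [ 0.574  -0.0475] 28.225 0.0027655881026882527
```

```bash
python3 -c "
from h import *
r.sleep(1); print(r.hand_in(), r.current_t())"
```

```text
the job is handed in; nothing more can be done
the job is handed in; nothing more can be done
```

The job is handed in at about 29 s: the lever stands in line with the chute (measured 1.55), and the dish is held still and level within measurement error about 15 cm up, turned a quarter turn clockwise so its lip points right towards the aluminium receiver, with the ball within about 3 mm of its middle.

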